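# Gauge the smear spreader and hold its hidden bolt head

## Robot

A 6-joint arm with a two-finger parallel gripper is mounted at the origin on a cart in front of the work surface, level with it; the furniture and walls round the work are solid. World frame = base frame: x ahead of the robot, y to its left, z up, the work surface at z = 0. Lengths are in m, angles in degrees, forces in N, time in s.
With the tool pointing down it reaches from about 0.275 to 0.85 m from the base axis. Payload 5.2 kg.
Tool frame: the origin (TCP) lies at the very end of the fingers, on their centre line; the grasp point (between the pads) lies arm.tcp_to_grasp behind it (arm.tcp_to_grasp is the distance from the TCP to the grasp point, in m); z points along the fingers, y is the line along which they close (so a half turn about z gives the same grasp; the last joint's range is limited). The gripper opens to 85 mm and grips with 20 to 120 N. Pads are 22 mm wide; open, the fingers measure 114 mm over their backs; the gripper's body (76 mm by 85 mm) begins 54 mm behind the grasp point. The pads swing forward as they close: fully open they stand 13 mm farther back than shut.
Start: joints at [-87.651, 14.817, 87.949, -0, 77.235, -11.62], TCP at [0.133, -0.534, 0.231] pointing down, gripper open.
Joint ranges: [-179.93, 179.93], [-52.35, 119.4], [10.71, 147.94], [-69.91, 249.91], [12.55, 155.21], [-178.61, 178.61]. Speed limits (degrees/s): [147.25, 147.25, 180, 180, 180, 180].

## Interface

Orientations are given as a 3x3 rotation matrix whose columns are the frame's x, y, z axes.
In Python, from cell import observe, vision, workorder, arm gives the robot as it stands.
- The arm moves only by the tool apply_moves, never from a script. Its argument "series" is a list of rows, each an object of numbers: "dx", "dy", "dz": the shift along the tool's x, y, z in m; "yaw": the turn about the tool's z in degrees. In form: [{"dx": .., "dy": .., "dz": .., "yaw": ..}, ...]. A call has 1 to 20 rows; each row shifts and turns the commanded pose from where the row before left it, along the tool's axes as they then stand; what a row does not reach is not made up. A row lasts 1/12 s, in which the tool goes at most 41.7 mm and 7.16 degrees, less where a joint would pass 70% of its speed; a pose out of reach is approached as far as the arm can. A call with a gripper value outside its range is refused whole. "grip" is the opening, from 0 (shut) to 1 (fully open), set as the call begins (left out, the last holds). The fingers move at their own pace and stop on an object; "squeeze" is the grip in N (left out, the last holds). Time passes only in rows, so rows that do not move let the fingers close. It gives the time, the measured TCP pose, the force, the opening and the grip force at its end, in the units of the state.
- observe(): the state, without advancing time (a new reading comes with each control period).
- vision.snapshot(name): name is "scene" or "side" or "wrist"; returns a dict with "pixels" (420x560x3 uint8, red, green, blue), "z_map" (420x560 float32, m along the optical axis (not along the pixel's ray), 0 where there is no reading), "camera_matrix" (3x3 intrinsics, pixels), "rvec" (rotation vector, rad) and "tvec" (3), from world to camera coordinates, as OpenCV has them. Camera axes: x right, y down, z forward; pixel columns grow to the right and rows downward; lengths in m; the calibration is good to about 2 mm. A picture is of the moment at which its call begins.
- workorder.job_done(): hands the job in; it is judged then, once.
The state is a dict: "time_s": time; "joint_pos": joint angles; "qd": joint speeds; "joint_torque": joint torques, N m; "tcp_pos": TCP position; "orientation": TCP orientation; "ft_force": force on the tool from outside, world axes, zero at the start; "ft_torque": the same for the moment, N m; "finger_gap": finger opening in m; "finger_force": force on a finger pad.
Only numpy, scipy, OpenCV 4.12 (cv2) and the standard library are available. Lean on these libraries where they do the work, as an engineer would, in place of code of your own. Each camera call takes 0.05 s, during which the arm holds its last target. There are 200 camera calls.

## Task

Take the orange-handled gauge from its stand and put its blade down into the gap between the two jaws of the smear spreader, blade wholly between the jaws and fully home on its shoulder, and leave it standing there. Then reach down into the narrow channel behind the white bracket, grip the hidden hexagonal bolt head across two flats and turn it back until the red pointer on the front stands straight up at its white mark. Finish still gripping the bolt head so that the spring driver cannot turn it; leave the cup, dropper bottle and tally counter where they stand.

Things in the scene. Friction and masses are not known exactly. Their poses are not given: they have to be found in the camera images.
- gauge: (sizes in mm) loose gauge, 0.07 kg, upright in its stand, blade down. Origin: centre of the shoulder's underside; z up, x along the blade's width. Below it: steel blade 24 (x) x 4 (y) x 32 deep. Above: shoulder plate 36 x 30 x 5, then the orange handle 32 (x) x 14 (y), 5 to 48 above the origin. Grip it across the 14 mm, 28 or more above the origin so that fingertips clear the shoulder
- gauge_stand: (sizes in mm) fixed grey block 56 x 56 x 42 with a loose slot (30 along x, 10 along y) in its top that the gauge stands in, shoulder on the block. Origin: centre of its underside. The gauge's x is along the stand's x
- spreader: (sizes in mm) fixed smear spreader on a base plate 178 (x) x 166 (y), top at z = 10. Origin on the worktop under the bracket's middle; x from the front (robot side) to the back, y to its left. White upright bracket x -4 to 4, y -78 to 78, top z = 84. In front, right: black spring driver drum, radius 19, x -24 to -4, about y = -40, z = 58; pointer at x -31 to -27
- channel (a point): (sizes in mm) middle of the floor of the channel behind the bracket (spreader x 26, y -40, z 10; axes as the spreader's). The channel is 44 wide (spreader x 4 to 48), open at the top and both ends; bracket in front to z = 84, grey housing behind (spreader x 48 to 108) to z = 80, its blue button to 83
- gap (a point): (sizes in mm) middle of the gap between the jaws (spreader x -56 to -4, y 9 to 71) at their top (spreader x -30, y 40, z 42); axes as the spreader's. Gap 7 wide (y), 52 long (x), 32 deep, with 5 mm 45-degree lead-ins at the top. The gauge goes in from straight above, its x along this x (either way round); fully home its origin lies here
- bolt_head (a point): (sizes in mm) steel hexagon head in the channel, 24 across flats, 28 across corners, 16 thick. Origin: its centre, at spreader x 26, y -40, z 58; x = the bolt's axis, along the spreader's x; y is square to one pair of flats, upright when bolt is 0. Grip it from above along its own y, rolled with the head so that pads lie flat: pads on the corners jam and do not square it
- bolt (a joint): turn of bolt, head and red pointer, rad, about the spreader's x: 0 = pointer upright at the white mark, positive = leaning to the right (-y), clockwise seen from the robot. Starts at 0.16 to 0.34. Sprung: 0.6 N m/rad about 0.25, friction 0.06 N m; at 0 it is pulled with 0.15 N m towards positive and goes back past 0.1 if let go
- cup: (sizes in mm) bystander: specimen cup with orange lid, 64 wide, 72 tall, origin under its centre
- dropper: (sizes in mm) bystander: white dropper bottle, 33 wide, 84 tall, origin under its centre
- tally: (sizes in mm) bystander: hand tally counter, 51 x 69 x 27, origin under its centre
Not all that is in view belongs to the job. There is more than one size of the spreader; the job needs the larger.

How it is judged (in metres and radians):
On the way:
1. the gauge blade stands fully home in the gap between the jaws and is let go (x of gauge in the frame of gap between -0.01 and 0.01 m and y of gauge in the frame of gap between -0.005 and 0.005 m and z of gauge in the frame of gap between -0.003 and 0.003 m and angle between gauge's own z axis and vertical below 0.08 rad and contact force between the fingers and gauge below 0.1 N), for 0.2 s.
At the end, for the whole second after the job is handed in: The gauge stands released in the gap, its shoulder within 3 mm of home, within 10 mm of the middle along the gap and 5 mm across it, tilted under 0.08 rad; the fingers grip the bolt head (over 12 N, grasp point within 20 mm of its centre) and the bolt stands still within 0.07 rad of pointer upright (all of step 1 and value of joint bolt between -0.07 and 0.07 rad and contact force between the fingers and bolt above 12 N and distance between the grasp point and bolt_head below 0.02 m and velocity of joint bolt between -0.05 and 0.05 rad/s); the arm keeps its last pose, push and grip.
It fails at once if a bystander is pushed more than 20 mm or tipped (distance of any of cup, dropper, tally from where it was at the start of the episode above 0.02 m or angle between any of cup, dropper, tally's own z axis and vertical above 0.4 rad).
It also fails if it takes over 40 s, if anything falls off the work surface, if the arm or the gripper's body presses on something with over 40 N, if the wrist force passes 120 N, or if a joint passes its speed limit or range.

## Working session

There is one attempt and no reset: what is moved stays moved. The work goes in short steps, Python scripts to look and compute and a tool call to move; the robot and the scene stay as the last step left them, time stands still between calls to the robot, and variables do not carry over. Pictures are saved under pics/ and viewed, at most 10 in all, crops included, and the job is handed in when it is done.

Besides the shell and the picture viewer there is one more tool, called in YAML: its name, and indented under it one key for each argument. apply_moves: Moves the arm, as the interface text tells. Its arguments: {"type":"object","properties":{"series":{"type":"array"},"grip":{"type":"number"},"squeeze":{"type":"number"}},"required":["series"]}

```bash
ls; mkdir -p pics; cat > h.py <<'E'
import numpy as np, cv2
from cell import observe, vision, workorder, arm
def snap(n,save=None):
    s=vision.snapshot(n)
    np.savez('/tmp/'+n+'.npz',**s)
    if save: cv2.imwrite('pics/'+save,s['pixels'][:,:,::-1])
    return s
def load(n): return dict(np.load('/tmp/'+n+'.npz'))
def cloud(s):
    K=s['camera_matrix'];R=cv2.Rodrigues(s['rvec'])[0];t=np.array(s['tvec']).reshape(3)
    z=s['z_map'];v,u=np.mgrid[:z.shape[0],:z.shape[1]]
    p=np.stack([(u-K[0,2])/K[0,0]*z,(v-K[1,2])/K[1,1]*z,z],-1)
    w=(p-t)@R; w[z==0]=np.nan
    return w
def proj(s,P):
    return cv2.projectPoints(np.array(P,float).reshape(-1,1,3),s['rvec'],s['tvec'],s['camera_matrix'],None)[0][:,0]
E
python3 - <<'E'
from h import *
o=observe();print(o, arm.tcp_to_grasp)
a=snap('scene')['pixels'];b=snap('side')['pixels']
cv2.imwrite('pics/a.png',a[:,:,::-1]);cv2.imwrite('pics/b.png',b[:,:,::-1])
E
```

```text
pics
{'time_s': 0.0, 'joint_pos': array([-8.76507134e+01,  1.48582570e+01,  8.80135886e+01, -2.84037097e-04,
        7.72357140e+01, -1.16211196e+01]), 'qd': array([-0.00503137,  0.01703925, -0.10783856,  0.02221463,  0.05628084,
        0.04624861]), 'joint_torque': array([ 3.05189883e-05, -4.46031153e+01, -2.90570533e+01, -1.75736218e-04,
        1.17925729e-02,  3.21415278e-06]), 'tcp_pos': array([ 0.13276492, -0.53316311,  0.23046654]), 'orientation': array([[ 9.70420301e-01,  2.41421689e-01, -8.17824483e-05],
       [ 2.41421414e-01, -9.70418561e-01,  1.87549168e-03],
       [ 3.73421164e-04, -1.83975924e-03, -9.99998238e-01]]), 'ft_force': array([-0.17335498, -0.57779337,  0.36700456]), 'ft_torque': array([0.01213469, 0.01371021, 0.04287957]), 'finger_force': 0.0, 'finger_gap': 0.08579196170596115} 0.0187
```

View pics/a.png

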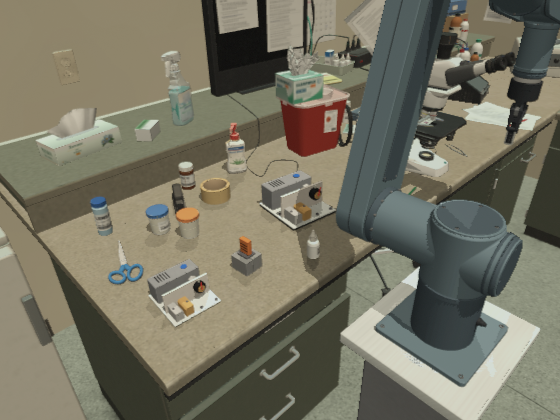

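View pics/b.png

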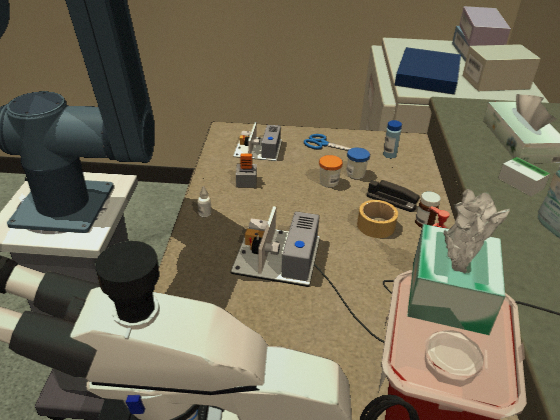

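The scene view shows the larger spreader at about (298,200), the small decoy at (183,290), the gauge in its stand at (247,255) and the dropper at (313,247). In the side view the spreader is at (280,245) and the gauge at (246,165).

```bash
python3 - <<'E'
from h import *
C={}
for n,pts in (('scene',dict(gauge=(246,242),stand=(247,262),br=(312,192),hous=(283,187),dropper=(313,240),cup=(187,217))),('side',dict(gauge=(246,158),stand=(246,180),br=(268,225),hous=(303,225),dropper=(205,205),tally=(392,193)))):
    s=load(n);w=cloud(s);C[n]=w
    for k,(u,v) in pts.items(): print(n,k,w[v,u].round(3))
    a=s['pixels']; 
    x0,y0,x1,y1=(225,160,345,280) if n=='scene' else (185,140,335,290)
    cv2.imwrite(f'pics/c_{n}.png',cv2.resize(a[y0:y1,x0:x1,::-1],(600,600),interpolation=cv2.INTER_CUBIC))
    # orange
    x=a.astype(int);m=(x[...,0]>150)&(x[...,1]<130)&(x[...,2]<80)
    mm=np.zeros_like(m);mm[y0:y1,x0:x1]=1
    q=w[m&mm];q=q[(q[:,2]>.045)&(q[:,2]<.12)];print('orange',len(q),np.nanmin(q,0).round(3),np.nanmedian(q,0).round(3),np.nanmax(q,0).round(3))
    q=w[y0:y1,x0:x1].reshape(-1,3)
    for lo,hi in ((.006,.014),(.076,.09)):
        p=q[(q[:,2]>lo)&(q[:,2]<hi)][:,:2];print(lo,len(p),np.nanmin(p,0).round(3),np.nanmax(p,0).round(3))
E
```

```text
scene gauge [0.453 0.164 0.087]
scene stand [0.438 0.178 0.04 ]
scene br [ 0.525 -0.155  0.07 ]
scene hous [ 0.599 -0.104  0.078]
scene dropper [0.367 0.012 0.058]
scene cup [0.677 0.192 0.071]
orange 21 [0.445 0.159 0.058] [0.448 0.165 0.087] [0.473 0.167 0.091]
0.006 684 [ 0.355 -0.365] [0.935 0.191]
0.076 727 [ 0.368 -0.223] [0.659 0.169]
side gauge [0.462 0.156 0.079]
side stand [0.464 0.131 0.023]
side br [ 0.545 -0.128  0.083]
side hous [ 0.625 -0.116  0.08 ]
side dropper [ 0.377 -0.01   0.037]
side tally [0.856 0.099 0.034]
orange 61 [0.448 0.147 0.066] [0.663 0.159 0.074] [0.701 0.213 0.092]
0.006 1767 [ 0.357 -0.23 ] [0.71  0.402]
0.076 1482 [ 0.37  -0.227] [0.659 0.171]
```

View pics/c_scene.png

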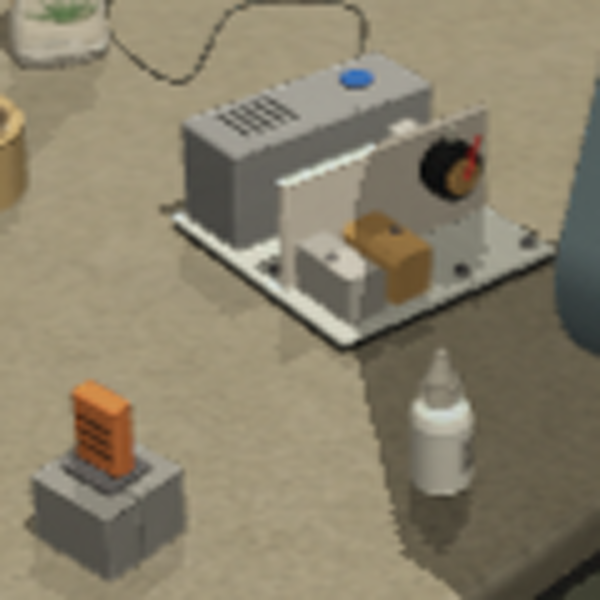

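View pics/c_side.png

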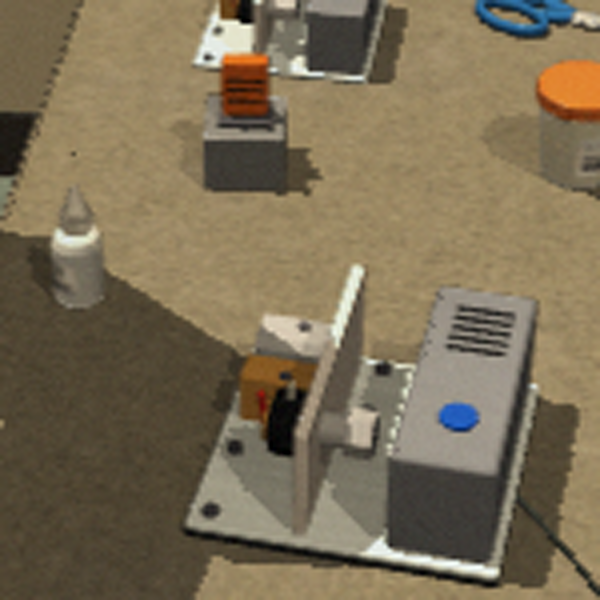

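The crops show the gauge handle (orange, about (104,430) in the scene crop), the jaws at about (350,260), the pointer leaning right at (473,155), and the pale bolt head behind the bracket at (365,430) in the side crop.

```bash
python3 - <<'E'
from h import *
P=[];
for n in('scene','side'):
    w=cloud(load(n)).reshape(-1,3);P.append(w[np.isfinite(w[:,0])])
def reg(w,x0,x1,y0,y1,z0,z1): return w[(w[:,0]>x0)&(w[:,0]<x1)&(w[:,1]>y0)&(w[:,1]<y1)&(w[:,2]>z0)&(w[:,2]<z1)]
for i,w in enumerate(P+[np.vstack(P)]):
    for nm,r in (('spr_hi',(.48,.72,-.28,-.02,.074,.0815)),('spr_brk',(.48,.60,-.28,-.02,.081,.088)),('plate',(.42,.75,-.3,0,.007,.014)),('stand',(.38,.5,.1,.22,.036,.045)),('handle',(.40,.5,.1,.22,.083,.097)),('hand',(.40,.5,.1,.22,.05,.1))):
        p=reg(w,*r)
        if len(p)<5: continue
        R=cv2.minAreaRect(p[:,:2].astype(np.float32)*1000)
        print(i,nm,len(p),np.round(R[0],1),np.round(R[1],1),round(R[2],1),'zmed',p[:,2].mean().round(4),p[:,2].max().round(4))
# spreader template fit: model points visible -> optimise pose on z-labelled points
w=np.vstack(P)
from scipy.optimize import minimize
box=reg(w,.42,.75,-.3,0,.005,.1)
# signed residual: plate pts inside 178x166 ; housing top pts inside x48..108 ; bracket top in -4..4
def ex(v,lo,hi): return np.maximum(0,np.maximum(lo-v,v-hi))
hz=reg(w,.42,.75,-.3,0,.0755,.0815); bz=reg(w,.42,.75,-.3,0,.0825,.0865)
print(len(hz),len(bz))
E
```

```text
0 spr_hi 541 [ 583.  -136.4] [158.8 139.6] 82.8 zmed 0.0787 0.0815
0 spr_brk 113 [ 565.3 -138.2] [153.8  83.6] 72.1 zmed 0.0834 0.0862
0 plate 512 [ 567.2 -132.6] [167.5 181.9] 82.6 zmed 0.0101 0.014
0 stand 209 [461.8 160.1] [58.8 60. ] 4.9 zmed 0.0413 0.0449
0 handle 60 [460.8 160.5] [31.3 14.6] 8.3 zmed 0.0887 0.0933
0 hand 189 [461.2 163.4] [35.4 19.7] 13.8 zmed 0.0736 0.0933
1 spr_hi 1165 [ 583.3 -139.9] [160.1 137.7] 82.4 zmed 0.079 0.0815
1 spr_brk 186 [ 554.9 -135.3] [161.1  89.9] 89.9 zmed 0.0833 0.0871
1 plate 1392 [ 568.6 -136.6] [170.2 178. ] 82.3 zmed 0.0098 0.014
1 stand 167 [461.5 157.9] [55.1 60.3] 5.8 zmed 0.0412 0.0449
1 handle 43 [461.6 159.6] [27.1 23.4] 5.6 zmed 0.088 0.0924
1 hand 157 [462.  158.8] [27.9 24.1] 1.5 zmed 0.0725 0.0924
2 spr_hi 1706 [ 582.9 -138.3] [162.8 139.7] 82.7 zmed 0.0789 0.0815
2 spr_brk 299 [ 554.9 -134. ] [163.7  89.9] 89.9 zmed 0.0834 0.0871
2 plate 1904 [ 567.  -135.1] [172.8 181.7] 82.3 zmed 0.0098 0.014
2 stand 376 [461.9 159. ] [58.9 62.2] 4.8 zmed 0.0413 0.0449
2 handle 103 [460.9 159.5] [31.8 23.4] 5.6 zmed 0.0884 0.0933
2 hand 346 [462.4 159.3] [35.3 26.5] 19.0 zmed 0.0731 0.0933
1604 285
```

```bash
python3 - <<'E'
from h import *
for n in('scene','side'):
    w=cloud(load(n)).reshape(-1,3);w=w[np.isfinite(w[:,0])]
    m=(w[:,0]>.42)&(w[:,0]<.75)&(w[:,1]>-.3)&(w[:,1]<0);w=w[m]
    a=np.radians(-7.6);R=np.array([[np.cos(a),-np.sin(a)],[np.sin(a),np.cos(a)]])
    q=w.copy();q[:,:2]=(w[:,:2]-[.5435,-.135])@R
    q*=1000
    b=q[(abs(q[:,0])<20)&(q[:,2]>60)&(q[:,2]<79)&(q[:,1]>-20)]
    print(n,'bracket face x pct',np.percentile(b[:,0],[5,25,50,75,95]).round(1), 'slope', np.polyfit(b[:,1],b[:,0],1).round(3))
    b=q[(abs(q[:,0])<14)&(q[:,2]>20)&(q[:,2]<86)]
    print(' y', np.percentile(b[:,1],[0.5,2,98,99.5]).round(1))
    t=q[(q[:,2]>82.5)&(q[:,2]<86)&(abs(q[:,0])<20)]
    print(' top x',np.percentile(t[:,0],[5,50,95]).round(1),'y',np.percentile(t[:,1],[1,99]).round(1),np.polyfit(t[:,1],t[:,0],1).round(3))
    t=q[(q[:,2]>76)&(q[:,2]<82)&(q[:,0]>30)]
    print(' hous x',np.percentile(t[:,0],[1,3,50,97,99]).round(1),'y',np.percentile(t[:,1],[1,99]).round(1))
    j=q[(q[:,2]>38)&(q[:,2]<46)&(q[:,0]<-8)&(q[:,1]>0)]
    print(' jaws',np.percentile(j[:,0],[1,3,97]).round(1),'y',np.percentile(j[:,1],[1,3,97,99]).round(1))
    p=q[(q[:,2]>7)&(q[:,2]<13)];print(' plate',np.percentile(p[:,0],[.5,99.5]).round(1),np.percentile(p[:,1],[.5,99.5]).round(1))
E
```

```text
scene bracket face x pct [-5.8 -3.9 -2.5 -1.2  0.5] slope [ 0.014 -3.118]
 y [-75.4 -71.2  81.7  82.8]
 top x [-5.  -0.6  4.6] y [-72.   79.7] [ 0.003 -0.695]
 hous x [ 46.7  48.4  73.  105.  107.3] y [-70.4  81.1]
 jaws [-57.2 -56.4  -9.3] y [12.5 14.2 75.1 75.6]
 plate [-66.4 104.9] [-78.4  88.3]
side bracket face x pct [4.2 4.5 4.7 5.  5.3] slope [1.000e-03 4.692e+00]
 y [-77.6 -77.   72.5  78.1]
 top x [-2.7  1.   4.5] y [-75.  77.] [0.005 0.805]
 hous x [ 49.9  51.3  79.  106.9 108.2] y [-76.2  75.3]
 jaws [-54.9 -54.1 -14.6] y [11.5 12.5 72.2 74.3]
 plate [-63.2 113.5] [-82.3  81.9]
```

apply_moves:
  series:
    - {"dz":-0.03}
    - {"dz":-0.03}
    - {"dx":0,"dy":-0.04}
    - {"dy":-0.04}
    - {"dy":-0.04}
    - {"dy":-0.04}
    - {"dy":-0.04}
    - {"dy":-0.04}
    - {"dy":-0.04}
    - {"dy":-0.04}
  grip: 1

```text
validation failed for argument at $.se...
```

apply_moves:
  series:
    - {"dx":0.0256,"dy":-0.0312,"dz":0,"yaw":0}
    - {"dx":0.0256,"dy":-0.0312,"dz":0,"yaw":0}
    - {"dx":0.0256,"dy":-0.0312,"dz":0,"yaw":0}
    - {"dx":0.0256,"dy":-0.0312,"dz":0,"yaw":0}
    - {"dx":0.0256,"dy":-0.0312,"dz":0,"yaw":0}
    - {"dx":0.0256,"dy":-0.0312,"dz":0,"yaw":0}
    - {"dx":0.0256,"dy":-0.0312,"dz":0,"yaw":0}
    - {"dx":0.0256,"dy":-0.0312,"dz":0,"yaw":0}
    - {"dx":0.0256,"dy":-0.0312,"dz":0,"yaw":0}
    - {"dx":0.0256,"dy":-0.0312,"dz":0,"yaw":0}
    - {"dx":0.0256,"dy":-0.0312,"dz":0,"yaw":0}
    - {"dx":0.0256,"dy":-0.0312,"dz":0,"yaw":0}
    - {"dx":0.0256,"dy":-0.0312,"dz":0,"yaw":0}
    - {"dx":0.0256,"dy":-0.0312,"dz":0,"yaw":0}
    - {"dx":0.0256,"dy":-0.0312,"dz":0,"yaw":0}
    - {"dx":0.0256,"dy":-0.0312,"dz":0,"yaw":0}
    - {"dx":0.0256,"dy":-0.0312,"dz":0,"yaw":0}
    - {"dx":0.0256,"dy":-0.0312,"dz":0,"yaw":0}
  grip: 1

```text
time_s: 1.6
tcp_pos: [0.4445, 0.1248, 0.2311]
orientation: [[0.97, 0.242, -0.0], [0.242, -0.97, -0.0], [-0.0, 0.0, -1.0]]
ft_force: [1.3, -0.5, 0.6]
finger_gap: 0.0853
finger_force: 0.0
```

apply_moves:
  series:
    - {"dx":0.0252,"dy":-0.0288,"dz":0,"yaw":0}
    - {"dx":0,"dy":0,"dz":0,"yaw":4.4}
    - {"dx":0,"dy":0,"dz":0,"yaw":4.4}
    - {"dx":0,"dy":0,"dz":0,"yaw":0}

```text
time_s: 1.93
tcp_pos: [0.4615, 0.1574, 0.2306]
orientation: [[0.996, 0.089, -0.002], [0.089, -0.996, -0.0], [-0.002, 0.0, -1.0]]
ft_force: [0.0, -0.5, 0.0]
finger_gap: 0.0856
finger_force: 0.0
```

```bash
python3 - <<'E'
from h import *
s=snap('wrist','w1.png');w=cloud(s).reshape(-1,3);w=w[np.isfinite(w[:,0])]
print(observe()['tcp_pos'])
def reg(w,x0,x1,y0,y1,z0,z1): return w[(w[:,0]>x0)&(w[:,0]<x1)&(w[:,1]>y0)&(w[:,1]<y1)&(w[:,2]>z0)&(w[:,2]<z1)]
for nm,z0,z1 in(('hand',.083,.096),('should',.043,.051),('stand',.038,.043)):
    p=reg(w,.4,.52,.1,.22,z0,z1);print(nm,len(p))
    if len(p)>20:
        R=cv2.minAreaRect(p[:,:2].astype(np.float32)*1000);print(np.round(R[0],1),np.round(R[1],1),R[2],p[:,2].mean())
E
```

```text
[0.46150943 0.15691683 0.23075417]
hand 700
[463. 160.] [31.6 13.6] 5.545663833618164 0.08858835617194587
should 743
[463.6 159.4] [44.6 47. ] 50.9814338684082 0.046025244295881985
stand 2228
[462.8 159.9] [56.2 56. ] 4.599806785583496 0.04106781262778141
```

View pics/w1.png

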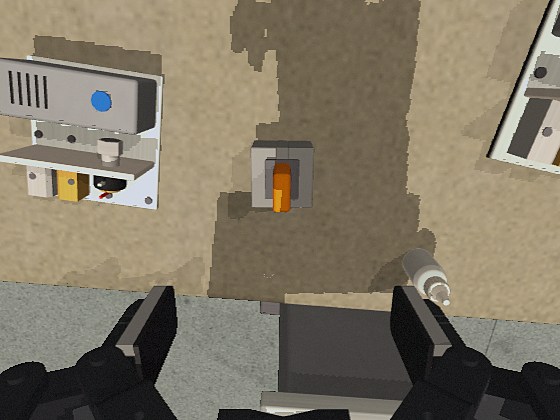

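The wrist view shows the gauge handle at about (282,188), centred ahead of the fingers. The depth fit gives (0.463, 0.160), yaw 5°, which agrees with the other cameras.

apply_moves:
  series:
    - {"dx":0.0018,"dy":-0.0028,"dz":0.035,"yaw":0}
    - {"dx":0,"dy":0,"dz":0.035,"yaw":0}
    - {"dx":0,"dy":0,"dz":0.035,"yaw":0}
    - {"dx":0,"dy":0,"dz":0.035,"yaw":0}
    - {"dx":0,"dy":0,"dz":0.0357,"yaw":0}
    - {"dx":0,"dy":0,"dz":0,"yaw":0}

```text
time_s: 2.48
tcp_pos: [0.4582, 0.1582, 0.0499]
orientation: [[0.996, 0.091, -0.012], [0.091, -0.996, -0.001], [-0.012, 0.0, -1.0]]
ft_force: [-0.3, -0.3, -0.2]
finger_gap: 0.0854
finger_force: 0.0
```

apply_moves:
  series:
    - {"dx":0,"dy":0,"dz":0,"yaw":0}
    - {"dx":0,"dy":0,"dz":0,"yaw":0}
    - {"dx":0,"dy":0,"dz":0,"yaw":0}
    - {"dx":0,"dy":0,"dz":0,"yaw":0}
    - {"dx":0,"dy":0,"dz":0,"yaw":0}
    - {"dx":0,"dy":0,"dz":0,"yaw":0}
    - {"dx":0,"dy":0,"dz":0,"yaw":0}
    - {"dx":0,"dy":0,"dz":0,"yaw":0}
  grip: 0
  squeeze: 30

```text
time_s: 3.15
tcp_pos: [0.4643, 0.1596, 0.057]
orientation: [[0.996, 0.09, 0.002], [0.09, -0.996, 0.0], [0.002, 0.0, -1.0]]
ft_force: [-1.1, -0.4, 7.0]
finger_gap: 0.0138
finger_force: 31.1
```

apply_moves:
  series:
    - {"dx":0,"dy":0,"dz":-0.02,"yaw":0}
    - {"dx":0,"dy":0,"dz":-0.03,"yaw":0}
    - {"dx":0,"dy":0,"dz":-0.03,"yaw":0}
    - {"dx":0.003,"dy":0.018,"dz":-0.01,"yaw":0}
    - {"dx":0.004,"dy":0.035,"dz":0,"yaw":0}
    - {"dx":0.005,"dy":0.04,"dz":0,"yaw":0}
    - {"dx":0.005,"dy":0.04,"dz":0,"yaw":0}
    - {"dx":0.005,"dy":0.04,"dz":0,"yaw":0}
    - {"dx":0.005,"dy":0.04,"dz":0,"yaw":0}
    - {"dx":0.004,"dy":0.025,"dz":0,"yaw":0}
    - {"dx":0.002,"dy":0.015,"dz":0,"yaw":0}
    - {"dx":0,"dy":0,"dz":0,"yaw":4.3}
    - {"dx":0,"dy":0,"dz":0,"yaw":4.3}
    - {"dx":0,"dy":0,"dz":0,"yaw":4.2}
    - {"dx":0,"dy":0,"dz":0,"yaw":0}
    - {"dx":0,"dy":0,"dz":0,"yaw":0}
  squeeze: 50

```text
time_s: 4.48
tcp_pos: [0.5189, -0.0888, 0.1456]
orientation: [[0.992, -0.13, -0.0], [-0.13, -0.992, 0.0], [-0.0, -0.0, -1.0]]
ft_force: [0.7, -0.1, -1.5]
finger_gap: 0.0131
finger_force: 49.2
```

```bash
python3 - <<'E'
from h import *
s=snap('wrist','w2.png');w=cloud(s).reshape(-1,3);w=w[np.isfinite(w[:,0])]
o=observe();print(o['tcp_pos'],o['finger_gap'],o['finger_force'])
a=np.radians(-7.6);R=np.array([[np.cos(a),-np.sin(a)],[np.sin(a),np.cos(a)]])
q=w.copy();q[:,:2]=(w[:,:2]-[.544,-.133])@R;q*=1000
f=lambda c:q[c]
X,Y,Z=q.T
j=f((Z>36)&(Z<45)&(X<-6)&(X>-70)&(Y>0)&(Y<80));print('jaw',len(j),np.percentile(j[:,0],[1,3,97]).round(1),np.percentile(j[:,1],[.5,2,98,99.5]).round(1))
h=np.histogram(j[:,1],bins=np.arange(5,78,2));print(dict(zip(h[1].astype(int),h[0])))
t=f((Z>82)&(Z<87)&(abs(X)<15));print('br top',len(t),np.percentile(t[:,0],[2,50,98]).round(1),np.percentile(t[:,1],[1,99]).round(1),np.polyfit(t[:,1],t[:,0],1).round(3))
t=f((Z>77)&(Z<82)&(X>40)&(X<120));print('hous',len(t),np.percentile(t[:,0],[1,3,97,99]).round(1),np.percentile(t[:,1],[1,99]).round(1))
t=f((Z>6)&(Z<13)&(X>-90)&(X<120)&(abs(Y)<100));print('plate',len(t),np.percentile(t[:,0],[1,99]).round(1),np.percentile(t[:,1],[1,99]).round(1))
t=f((Z>58)&(Z<76)&(X>12)&(X<38)&(Y<-15)&(Y>-70));print('head',len(t), t.mean(0).round(1) if len(t) else '',np.percentile(t,[3,97],axis=0).round(1) if len(t) else '')
E
```

```text
[ 0.51891255 -0.08884328  0.14561059] 0.013429739975280018 49.19275224208832
jaw 4359 [-54.1 -53.1 -15. ] [10.6 11.4 71.3 72.1]
{np.int64(5): np.int64(0), np.int64(7): np.int64(0), np.int64(9): np.int64(54), np.int64(11): np.int64(162), np.int64(13): np.int64(156), np.int64(15): np.int64(159), np.int64(17): np.int64(168), np.int64(19): np.int64(160), np.int64(21): np.int64(156), np.int64(23): np.int64(162), np.int64(25): np.int64(160), np.int64(27): np.int64(153), np.int64(29): np.int64(159), np.int64(31): np.int64(162), np.int64(33): np.int64(166), np.int64(35): np.int64(157), np.int64(37): np.int64(52), np.int64(39): np.int64(0), np.int64(41): np.int64(0), np.int64(43): np.int64(0), np.int64(45): np.int64(153), np.int64(47): np.int64(162), np.int64(49): np.int64(165), np.int64(51): np.int64(151), np.int64(53): np.int64(155), np.int64(55): np.int64(158), np.int64(57): np.int64(162), np.int64(59): np.int64(160), np.int64(61): np.int64(163), np.int64(63): np.int64(154), np.int64(65): np.int64(163), np.int64(67): np.int64(158), np.int64(69): np.int64(161), np.int64(71): np.int64(108), np.int64(73): np.int64(0), np.int64(75): np.int64(0)}
br top 3607 [-2.3  1.6  5.3] [-74.3  77.4] [0.005 1.452]
hous 25711 [50.6 51.6 90.2 91. ] [-73.4  76.8]
plate 16450 [-61.6  47.5] [-79.4  83.1]
head 1737 [ 25.2 -36.6  66.3] [[ 12.9 -50.2  59.2]
 [ 35.6 -27.   70.6]]
```

View pics/w2.png

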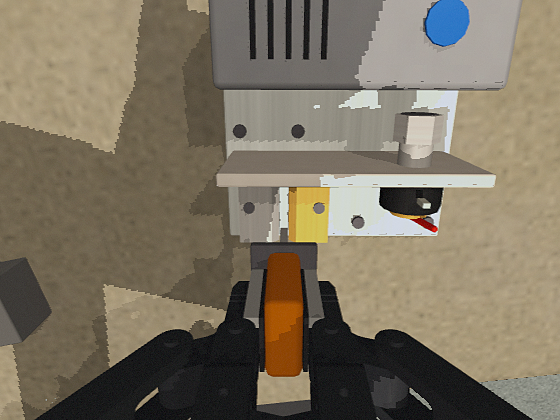

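The wrist view shows the gauge held upright at (283,300) and the jaw gap ahead at about (283,215). The hex head is in the channel at (418,132) and the pointer at (427,225) is leaning right.

```bash
python3 - <<'E'
from h import *
s=load('wrist');w=cloud(s);x=s['pixels'].astype(int)
m=(x[...,0]>120)&(x[...,1]<130)&(x[...,2]<60)&np.isfinite(w[...,0])&(w[...,2]>.14)
p=w[m];t=p[p[:,2]>p[:,2].max()-.006]
R=cv2.minAreaRect(t[:,:2].astype(np.float32)*1000);print(len(p),p[:,2].max(),R,'bottomz',p[:,2].min())
a=np.radians(-7.8);M=np.array([[np.cos(a),-np.sin(a)],[np.sin(a),np.cos(a)]])
o=np.array([.544,-.133])+M@[.0014,.0013]
print('origin',o,'gap',o+M@[-.03,.04],'bolt',o+M@[.026,-.04])
E
```

```text
2655 0.1794970276360187 ((517.3402709960938, -87.60885620117188), (12.820379257202148, 32.265499114990234), 81.8943862915039) bottomz 0.15405003253284644
origin [ 0.54556348 -0.13190203] gap [ 0.52126966 -0.08820065] bolt [ 0.5658943  -0.17506055]
```

apply_moves:
  series:
    - {"dx":0.004,"dy":0,"dz":0,"yaw":0.4}
    - {"dx":0,"dy":0,"dz":0.015,"yaw":0}
    - {"dx":0,"dy":0,"dz":0.02,"yaw":0}
    - {"dx":0,"dy":0,"dz":0.015,"yaw":0}
    - {"dx":0,"dy":0,"dz":0.005,"yaw":0}
    - {"dx":0,"dy":0,"dz":0.005,"yaw":0}
    - {"dx":0,"dy":0,"dz":0.005,"yaw":0}
    - {"dx":0,"dy":0,"dz":0,"yaw":0}

```text
time_s: 5.2
tcp_pos: [0.5231, -0.09, 0.0803]
orientation: [[0.99, -0.139, -0.0], [-0.139, -0.99, 0.0], [-0.0, -0.0, -1.0]]
ft_force: [-1.1, 0.2, -0.9]
finger_gap: 0.0134
finger_force: 49.2
```

apply_moves:
  series:
    - {"dx":0,"dy":0,"dz":0.005,"yaw":0}
    - {"dx":0,"dy":0,"dz":0.005,"yaw":0}
    - {"dx":0,"dy":0,"dz":0.005,"yaw":0}
    - {"dx":0,"dy":0,"dz":0.004,"yaw":0}
    - {"dx":0,"dy":0,"dz":0,"yaw":0}
    - {"dx":0,"dy":0,"dz":0,"yaw":0}

```text
time_s: 5.7
tcp_pos: [0.5228, -0.09, 0.0613]
orientation: [[0.99, -0.14, -0.001], [-0.14, -0.99, 0.0], [-0.001, -0.0, -1.0]]
ft_force: [0.6, -0.6, -1.3]
finger_gap: 0.0134
finger_force: 49.2
```

apply_moves:
  series:
    - {"dx":0,"dy":0,"dz":0.0025,"yaw":0}
    - {"dx":0,"dy":0,"dz":0.0015,"yaw":0}
    - {"dx":0,"dy":0,"dz":0,"yaw":0}
    - {"dx":0,"dy":0,"dz":0,"yaw":0}

```text
time_s: 6.03
tcp_pos: [0.5231, -0.09, 0.0576]
orientation: [[0.99, -0.14, -0.0], [-0.14, -0.99, 0.0], [-0.0, -0.0, -1.0]]
ft_force: [0.0, 0.3, -1.1]
finger_gap: 0.0132
finger_force: 49.2
```

apply_moves:
  series:
    - {"dx":0,"dy":0,"dz":0.0015,"yaw":0}
    - {"dx":0,"dy":0,"dz":0,"yaw":0}
    - {"dx":0,"dy":0,"dz":0,"yaw":0}

```text
time_s: 6.28
tcp_pos: [0.5233, -0.0902, 0.057]
orientation: [[0.99, -0.14, 0.001], [-0.14, -0.99, -0.0], [0.001, 0.0, -1.0]]
ft_force: [-2.0, 0.0, 6.7]
finger_gap: 0.0133
finger_force: 50.2
```

apply_moves:
  series:
    - {"dx":0,"dy":0,"dz":0,"yaw":0}
    - {"dx":0,"dy":0,"dz":0,"yaw":0}
    - {"dx":0,"dy":0,"dz":0,"yaw":0}
    - {"dx":0,"dy":0,"dz":0,"yaw":0}
    - {"dx":0,"dy":0,"dz":0,"yaw":0}
  grip: 0.5

```text
time_s: 6.7
tcp_pos: [0.523, -0.09, 0.056]
orientation: [[0.99, -0.14, -0.0], [-0.14, -0.99, 0.0], [-0.0, -0.0, -1.0]]
ft_force: [0.2, -0.8, -0.4]
finger_gap: 0.0427
finger_force: 0.0
```

apply_moves:
  series:
    - {"dx":0,"dy":0,"dz":-0.01,"yaw":0}
    - {"dx":0,"dy":0,"dz":-0.02,"yaw":0}
    - {"dx":0,"dy":0,"dz":-0.03,"yaw":0}
    - {"dx":0,"dy":0,"dz":-0.03,"yaw":0}
    - {"dx":0,"dy":0,"dz":-0.01,"yaw":0}
    - {"dx":0,"dy":0,"dz":0,"yaw":0}

```text
time_s: 7.2
tcp_pos: [0.5252, -0.0909, 0.1599]
orientation: [[0.99, -0.14, 0.007], [-0.14, -0.99, -0.003], [0.007, 0.002, -1.0]]
ft_force: [-0.0, 0.8, -0.2]
finger_gap: 0.0427
finger_force: 0.0
```

```bash
python3 - <<'E'
from h import *
s=snap('wrist','w3.png');w=cloud(s);x=s['pixels'].astype(int)
o=observe();print(o['tcp_pos'],o['finger_gap'])
m=(x[...,0]>120)&(x[...,1]<130)&(x[...,2]<60)&np.isfinite(w[...,0])&(w[...,2]<.11)&(w[...,2]>.08)
t=w[m];t=t[np.linalg.norm(t[:,:2]-[.521,-.088],axis=1)<.04];R=cv2.minAreaRect(t[:,:2].astype(np.float32)*1000);print('gauge',len(t),t[:,2].mean(),t[:,2].max(),R)
a=np.radians(-7.8);M=np.array([[np.cos(a),-np.sin(a)],[np.sin(a),np.cos(a)]])
q=w.reshape(-1,3).copy();q=q[np.isfinite(q[:,0])];q[:,:2]=(q[:,:2]-[.5456,-.1319])@M;q*=1000;X,Y,Z=q.T
t=q[(Z>82)&(Z<87)&(abs(X)<15)];print('br top',len(t),np.percentile(t[:,0],[2,50,98]).round(1),np.percentile(t[:,1],[1,99]).round(1),np.polyfit(t[:,1],t[:,0],1).round(3))
t=q[(Z>55)&(Z<80)&(X>15)&(X<40)&(Y<-15)&(Y>-65)];print('head',len(t));
i=np.where((t[:,0]>20)&(t[:,0]<32))[0];h=t[i]
for y in range(-60,-18,3):
    k=h[(h[:,1]>=y)&(h[:,1]<y+3)]
    if len(k): print(y+1.5,len(k),np.median(k[:,2]).round(1),end='; ')
print(np.percentile(t[:,0],[1,50,99]))
E
```

```text
[ 0.52389062 -0.09035949  0.15760307] 0.042236936078662184
gauge 861 0.08876589988485335 0.09121917194808071 ((521.76513671875, -89.04174041748047), (13.130403518676758, 31.380460739135742), 81.46468353271484)
br top 3182 [-13.7   0.1   3.9] [-75.5  75.9] [-0.004 -0.249]
head 1381
-52.5 41 61.4; -49.5 51 64.0; -46.5 62 67.5; -43.5 91 69.9; -40.5 105 69.5; -37.5 99 68.8; -34.5 101 68.3; -31.5 121 67.4; -28.5 170 61.1; -25.5 21 55.8; [15.28434198 26.03120571 34.66597245]
```

View pics/w3.png

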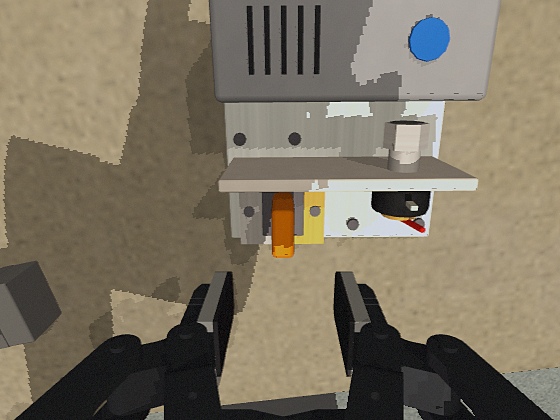

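The gauge stands home in the gap (handle at (283,225)), and its handle top is at the same height as it was in the stand. The head's depth profile has a corner leaning about 3.5 mm right, with flanks that fit a bolt angle of about 0.25 rad, so its side flats become vertical at 0. The tool cannot roll, so I will push the head square with the right pad alone while lifting, then close the left pad.

apply_moves:
  series:
    - {"dx":0.012,"dy":0.0162,"dz":0,"yaw":0}
    - {"dx":0.018,"dy":0.025,"dz":0,"yaw":0}
    - {"dx":0.016,"dy":0.021,"dz":0,"yaw":0}
    - {"dx":0.0087,"dy":0.012,"dz":0,"yaw":0}
    - {"dx":0,"dy":0,"dz":0,"yaw":0}
    - {"dx":0,"dy":0,"dz":0,"yaw":0}
    - {"dx":0,"dy":0,"dz":0.025,"yaw":0}
    - {"dx":0,"dy":0,"dz":0.02,"yaw":0}
    - {"dx":0,"dy":0,"dz":0,"yaw":0}
    - {"dx":0,"dy":0,"dz":0,"yaw":0}
  grip: 0.7

```text
time_s: 8.08
tcp_pos: [0.5651, -0.1694, 0.1096]
orientation: [[0.99, -0.139, -0.004], [-0.139, -0.99, 0.002], [-0.005, -0.002, -1.0]]
ft_force: [0.1, 0.8, 0.3]
finger_gap: 0.0599
finger_force: 0.0
```

```bash
python3 - <<'E'
from h import *
o=observe();print(o['tcp_pos'],o['finger_gap'])
s=snap('wrist');w=cloud(s)
t=o['tcp_pos'];a=np.radians(-7.9);M=np.array([[np.cos(a),-np.sin(a)],[np.sin(a),np.cos(a)]])
print('tcp in spreader (tcp-corrected origin)',((t[:2]-[.567,-.1765])@M+[.026,-.04])*1000)
q=w.reshape(-1,3).copy();q=q[np.isfinite(q[:,0])];q[:,:2]=(q[:,:2]-t[:2])@M;q*=1000;X,Y,Z=q.T
h=q[(Z>55)&(Z<78)&(abs(X)<20)&(abs(Y)<30)];print(len(h))
for y in range(-24,18,3):
    k=h[(h[:,1]>=y)&(h[:,1]<y+3)]
    if len(k)>5: print(y+1.5,len(k),np.percentile(k[:,2],85).round(1),end='; ')
k=h[h[:,2]>66];print(np.percentile(k[:,0],[2,50,98]))
E
```

```text
[ 0.56508922 -0.16940074  0.10959088] 0.059917741060610756
tcp in spreader (tcp-corrected origin) [ 23.13160144 -33.23074281]
2625
-22.5 26 75.1; -19.5 65 70.8; -16.5 187 64.1; -13.5 287 67.0; -10.5 322 70.0; -7.5 331 70.3; -4.5 344 69.6; -1.5 306 68.9; 1.5 344 68.2; 4.5 217 67.6; 7.5 96 60.5; 10.5 12 74.3; 13.5 7 70.9; 16.5 10 76.0; [-19.96201357  -1.6428587    9.90893104]
```

apply_moves:
  series:
    - {"dx":0.003,"dy":0.001,"dz":0,"yaw":0}
    - {"dx":0,"dy":0,"dz":0.015,"yaw":0}
    - {"dx":0,"dy":0,"dz":0.02,"yaw":0}
    - {"dx":0,"dy":0,"dz":0.02,"yaw":0}
    - {"dx":0,"dy":0,"dz":0.012,"yaw":0}
    - {"dx":0,"dy":0,"dz":0.006,"yaw":0}
    - {"dx":0,"dy":0,"dz":0,"yaw":0}
    - {"dx":0,"dy":0,"dz":0,"yaw":0}
    - {"dx":0,"dy":0,"dz":0,"yaw":0}

```text
time_s: 8.88
tcp_pos: [0.5707, -0.173, 0.0394]
orientation: [[0.99, -0.14, 0.002], [-0.14, -0.99, -0.001], [0.002, 0.001, -1.0]]
ft_force: [-0.8, -0.2, 0.1]
finger_gap: 0.0602
finger_force: 0.0
```

apply_moves:
  series:
    - {"dx":0,"dy":0,"dz":0,"yaw":0}
    - {"dx":0,"dy":0,"dz":0,"yaw":0}
    - {"dx":0,"dy":0,"dz":0,"yaw":0}
    - {"dx":0,"dy":0,"dz":0,"yaw":0}
  grip: 0.4
  squeeze: 40

```text
time_s: 9.22
tcp_pos: [0.57, -0.1728, 0.0386]
orientation: [[0.99, -0.14, 0.001], [-0.14, -0.99, -0.001], [0.001, 0.0, -1.0]]
ft_force: [0.1, -0.1, -0.0]
finger_gap: 0.0341
finger_force: 0.2
```

apply_moves:
  series:
    - {"dx":0,"dy":0,"dz":0,"yaw":0}
    - {"dx":0,"dy":0,"dz":-0.001,"yaw":0}
    - {"dx":0,"dy":0,"dz":-0.001,"yaw":0}
    - {"dx":0,"dy":0,"dz":-0.001,"yaw":0}
    - {"dx":0,"dy":0,"dz":-0.001,"yaw":0}
    - {"dx":0,"dy":0,"dz":0,"yaw":0}
  grip: 0.3

```text
time_s: 9.72
tcp_pos: [0.5695, -0.1759, 0.0419]
orientation: [[0.99, -0.14, -0.0], [-0.14, -0.99, -0.004], [0.001, 0.004, -1.0]]
ft_force: [-0.9, -12.0, -5.6]
finger_gap: 0.026
finger_force: 5.7
```

```bash
cat > ptr.py <<'E'
from h import *
a=np.radians(-7.8);M=np.array([[np.cos(a),-np.sin(a)],[np.sin(a),np.cos(a)]])
def W(x,y,z): return np.r_[np.array([.5448,-.1327])+M@[x/1000,y/1000],z/1000]
def pred(s):
    # predicted pointer direction in image for a set of bolt angles
    c=W(-29,-40,58);r={}
    for th in np.arange(-.2,.5,.01):
        d=proj(s,[c,W(-29,-40-24*np.sin(th),58+24*np.cos(th))]);v=d[1]-d[0];r[th]=np.arctan2(v[0],-v[1])
    return r
def angle(s):
    c=proj(s,[W(-29,-40,58)])[0];x=s['pixels'].astype(int)
    m=(x[...,0]>90)&(x[...,0]>2.0*x[...,1])&(x[...,0]>2.0*x[...,2])
    v,u=np.nonzero(m);k=np.hypot(u-c[0],v-c[1])<25;p=np.stack([u,v],1)[k].astype(float)
    if len(p)<5: return c,len(p),None
    l=cv2.fitLine(p.astype(np.float32),cv2.DIST_L2,0,.01,.01).ravel();d=l[:2]*(-1 if l[1]>0 else 1)
    al=np.arctan2(d[0],-d[1]);r=pred(s);return c,len(p),min(r,key=lambda t:abs(r[t]-al)),p.mean(0)
E
python3 - <<'E'
from ptr import *
for n in('scene','side'): print(n,'before',angle(load(n)))
for n in('scene','side'): print(n,'now',angle(snap(n,'p_'+n+'.png')))
s=load('scene');cv2.imwrite('pics/z1.png',cv2.resize(s['pixels'][165:235,255:345,::-1],(720,560),interpolation=cv2.INTER_CUBIC))
o=observe();print(o['tcp_pos'],o['finger_gap'],o['finger_force'],o['ft_force'])
E
```

```text
scene before (array([318.45992425, 195.32223942]), 9, np.float64(0.2600000000000004), array([318.77777778, 191.66666667]))
side before (array([250.81623211, 244.03732592]), 14, np.float64(0.24000000000000038), array([250.21428571, 239.78571429]))
scene now (array([318.45992425, 195.32223942]), 0, None)
side now (array([250.81623211, 244.03732592]), 61, np.float64(-0.2), array([256.26229508, 227.70491803]))
[ 0.5695511  -0.17589201  0.04188005] 0.025265163809864415 5.734646650962532 [ -1.75824744 -12.27732456  -4.92510257]
```

View pics/z1.png

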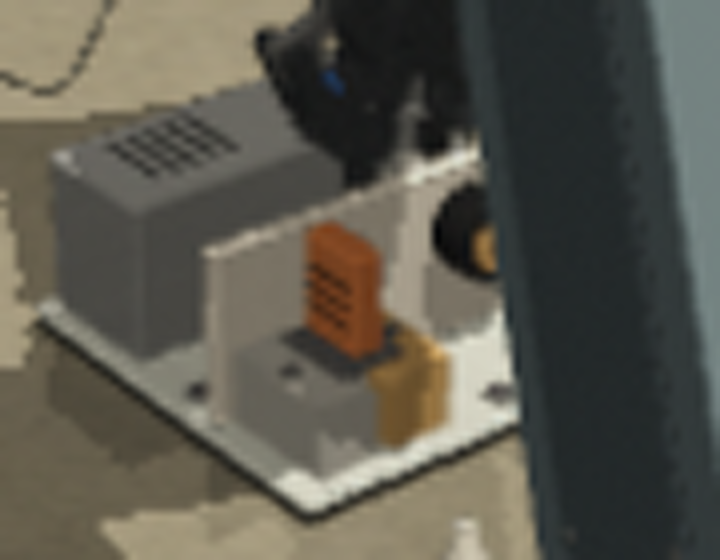

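The scene view shows the gauge seated in the jaws, but the arm hides the pointer there, so I'll use the side view for the angle, excluding the gauge.

```bash
cat >> ptr.py <<'E'
def ang2(s):
    c=proj(s,[W(-29,-40,58)])[0];x=s['pixels'].astype(int)
    m=(x[...,0]>70)&(x[...,0]>2.2*x[...,1])&(x[...,0]>2.2*x[...,2])&(x[...,1]-x[...,2]<25)
    v,u=np.nonzero(m);k=(np.abs(u-c[0])<14)&(v-c[1]>-13)&(v-c[1]<10);p=np.stack([u,v],1)[k].astype(float)
    if len(p)<5: return len(p),None
    l=cv2.fitLine(p.astype(np.float32),cv2.DIST_L2,0,.01,.01).ravel();d=l[:2]*(-1 if l[1]>0 else 1)
    r=pred(s);al=np.arctan2(d[0],-d[1]);return len(p),round(min(r,key=lambda t:abs(r[t]-al)),3),p.mean(0).round(1)
def now():
    s=snap('side');o=observe()
    d=(o['tcp_pos'][:2]-[.567,-.1765])@M*1000
    w=cloud(snap('wrist')).reshape(-1,3);q=w[np.isfinite(w[:,0])].copy();q[:,:2]=(q[:,:2]-[.5659,-.1751])@M;q*=1000;X,Y,Z=q.T
    k=q[(abs(X)<7)&(abs(Y)<12)&(Z>60)&(Z<76)]
    print('side',ang2(s),'tcp-bolt',d.round(1),'z',o['tcp_pos'][2].round(4),'gap',round(o['finger_gap']*1000,1),'ff',round(o['finger_force'],1),'F',o['ft_force'].round(1))
    print('profile',[(y+1,np.median(k[(k[:,1]>=y)&(k[:,1]<y+2)][:,2]).round(1)) for y in range(-12,12,2) if ((k[:,1]>=y)&(k[:,1]<y+2)).sum()>4])
E
python3 -c "
from ptr import *
print(ang2(dict(np.load('/tmp/side.npz'))));now()
s=load('side');cv2.imwrite('pics/z2.png',cv2.resize(s['pixels'][210:270,215:295,::-1],(800,600),interpolation=cv2.INTER_CUBIC))"
```

```text
(10, np.float64(-0.2), array([250.4, 238.1]))
side (10, np.float64(-0.2), array([250.4, 238.1])) tcp-bolt [2.4 1. ] z 0.0419 gap 25.8 ff 5.7 F [ -1.3 -11.7  -4.8]
profile [(-11, np.float64(64.1)), (-9, np.float64(65.5)), (-7, np.float64(66.9)), (-5, np.float64(68.4)), (-3, np.float64(69.8)), (-1, np.float64(70.7)), (1, np.float64(69.9)), (3, np.float64(69.0)), (5, np.float64(68.1)), (7, np.float64(67.2)), (9, np.float64(66.4)), (11, np.float64(65.7))]
```

View pics/z2.png

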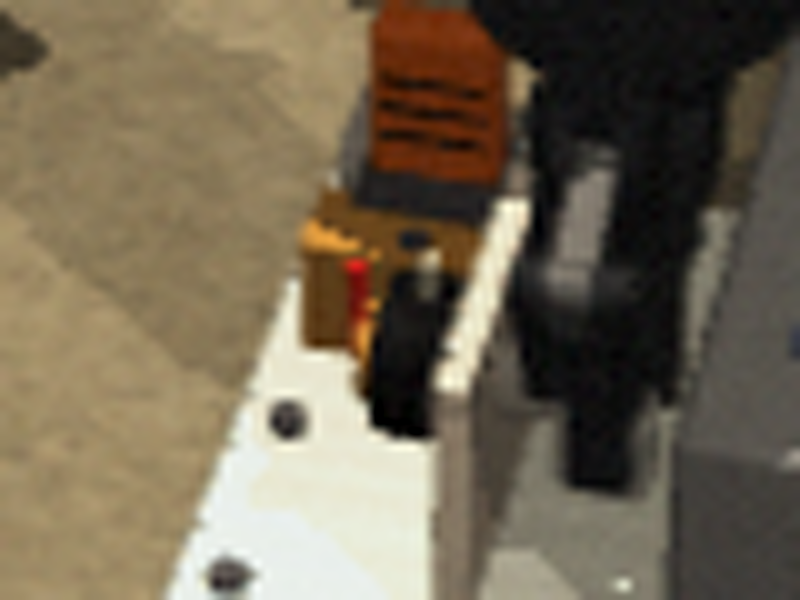

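apply_moves:
  series:
    - {"dx":0,"dy":-0.002,"dz":0,"yaw":0}
    - {"dx":0,"dy":-0.002,"dz":-0.001,"yaw":0}
    - {"dx":0,"dy":-0.001,"dz":-0.001,"yaw":0}
    - {"dx":0,"dy":0,"dz":0,"yaw":0}
    - {"dx":0,"dy":0,"dz":0,"yaw":0}

```text
time_s: 10.33
tcp_pos: [0.5697, -0.1751, 0.0435]
orientation: [[0.99, -0.139, -0.001], [-0.139, -0.99, -0.01], [0.001, 0.01, -1.0]]
ft_force: [-4.6, -26.0, -10.0]
finger_gap: 0.0258
finger_force: 13.2
```

```bash
cat >> ptr.py <<'E'
    L=k[k[:,1]>1.5];Rr=k[k[:,1]<-3]
    l=np.polyfit(L[:,1],L[:,2],1)[0];r=np.polyfit(Rr[:,1],Rr[:,2],1)[0];print('theta',(np.arctan(r)+np.arctan(l))/2,'sum deg',np.degrees(np.arctan(r)-np.arctan(l)))
E
python3 -c "
from ptr import *
now()"
```

```text
side (12, np.float64(-0.2), array([250.5, 238. ])) tcp-bolt [2.5 1.7] z 0.0434 gap 25.9 ff 13.2 F [ -3.9 -25.8 -11.1]
profile [(-11, np.float64(65.8)), (-9, np.float64(65.8)), (-7, np.float64(66.9)), (-5, np.float64(68.1)), (-3, np.float64(69.1)), (-1, np.float64(70.3)), (1, np.float64(70.6)), (3, np.float64(69.4)), (5, np.float64(68.3)), (7, np.float64(67.1)), (9, np.float64(65.8)), (11, np.float64(64.7))]
theta -0.1900529013954395 sum deg 39.709947644448
```

The profile slopes are now 29° and 30°, so the head is square. I'll close the left pad onto it while the right pad holds it there.

apply_moves:
  series:
    - {"dx":0,"dy":0,"dz":0,"yaw":0}
    - {"dx":0,"dy":0,"dz":0,"yaw":0}
    - {"dx":0,"dy":0,"dz":0,"yaw":0}
    - {"dx":0,"dy":0,"dz":0,"yaw":0}
  grip: 0
  squeeze: 100

```text
time_s: 10.77
tcp_pos: [0.5696, -0.1761, 0.0439]
orientation: [[0.99, -0.139, -0.001], [-0.139, -0.99, -0.012], [0.001, 0.012, -1.0]]
ft_force: [-6.5, -29.5, -8.5]
finger_gap: 0.0219
finger_force: 98.5
```

```bash
sed -i 's/Rr=k\[k\[:,1\]<-3\]/Rr=k[(k[:,1]<-2.5)\&(k[:,1]>-9)]/;s/L=k\[k\[:,1\]>1.5\]/L=k[(k[:,1]>2)\&(k[:,1]<9)]/' ptr.py
python3 -c "
from ptr import *
now()"
```

```text
side (11, np.float64(-0.19), array([250.5, 238.3])) tcp-bolt [2.5 0.7] z 0.0439 gap 21.6 ff 98.5 F [ -5.3 -27.7  -8.5]
profile [(-11, np.float64(69.6)), (-9, np.float64(65.8)), (-7, np.float64(66.9)), (-5, np.float64(68.2)), (-3, np.float64(69.1)), (-1, np.float64(70.3)), (1, np.float64(70.5)), (3, np.float64(69.4)), (5, np.float64(68.3)), (7, np.float64(67.0)), (9, np.float64(65.8)), (11, np.float64(65.3))]
theta -0.030500203229038736 sum deg 59.72174240378731
```

apply_moves:
  series:
    - {"dx":0,"dy":0.002,"dz":0,"yaw":0}
    - {"dx":0,"dy":0.002,"dz":0,"yaw":0}
    - {"dx":0,"dy":0.002,"dz":0,"yaw":0}
    - {"dx":0,"dy":0,"dz":0,"yaw":0}
    - {"dx":0,"dy":0,"dz":0,"yaw":0}
    - {"dx":0,"dy":0,"dz":0,"yaw":0}
    - {"dx":0,"dy":0,"dz":0,"yaw":0}

```text
time_s: 11.45
tcp_pos: [0.5695, -0.1763, 0.0439]
orientation: [[0.99, -0.14, 0.0], [-0.14, -0.99, -0.004], [0.001, 0.004, -1.0]]
ft_force: [-1.1, -10.9, -4.6]
finger_gap: 0.022
finger_force: 99.3
```

```bash
python3 -c "
from ptr import *
now()
w=cloud(load('wrist'));x=load('wrist')['pixels'].astype(int)
w=cloud(load('side'));x=load('side')['pixels'].astype(int)
m=(x[...,0]>100)&(x[...,1]<130)&(x[...,2]<70)&(w[...,2]>.06)&(np.hypot(w[...,0]-.521,w[...,1]+.09)<.03)
t=w[m];print('gauge',len(t),np.percentile(t,[2,50,98],axis=0).round(3))
"
```

```text
side (13, np.float64(-0.13), array([250.5, 237.8])) tcp-bolt [2.4 0.6] z 0.0439 gap 22.1 ff 99.3 F [ -0.3 -10.4  -4.4]
profile [(-11, np.float64(67.1)), (-9, np.float64(65.9)), (-7, np.float64(67.0)), (-5, np.float64(68.0)), (-3, np.float64(69.2)), (-1, np.float64(70.4)), (1, np.float64(70.5)), (3, np.float64(69.5)), (5, np.float64(68.3)), (7, np.float64(67.1)), (9, np.float64(65.8)), (11, np.float64(65.7))]
theta -0.015507429289337571 sum deg 60.44417534509414
gauge 76 [[ 0.505 -0.1    0.066]
 [ 0.519 -0.094  0.087]
 [ 0.531 -0.086  0.092]]
```

```bash
python3 -c "
from h import *
print(workorder.job_done())"
```

```text
the job is handed in; nothing more can be done
None
```

The job is handed in at about 11.5 s of the 40 s, but the judge gave no verdict. By my measurements the gauge stands released and fully home in the gap. The gripper holds the bolt head across its flats at about 99 N, with the bolt about 0.015 rad from upright. That angle comes from the shape of the head in the wrist camera, because neither fixed camera gave a usable view of the pointer at the end.

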